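# Snap the cover onto the purge chamber

### The arm

A 6-joint arm with a two-finger parallel gripper is mounted at the origin on a cart in front of the work surface, level with it; the furniture and walls round the work are solid. World frame = base frame: x ahead of the robot, y to its left, z up, the work surface at z = 0. Lengths are in m, angles in rad, forces in N, time in s.
With the tool pointing down it reaches from about 0.4 to 0.825 m from the base axis. Payload 7 kg.
Tool frame: the origin (TCP) lies between the finger pads; the fingertips stand 22 mm ahead of it and the grasp point (between the pads) lies 3 mm ahead of it (arm.tip_reach is the distance from the TCP to the fingertips, in m); z points along the fingers, y is the line along which they close (so a half turn about z gives the same grasp; the last joint's range is limited). The gripper opens to 88 mm and grips with 3 to 60 N. Pads are 19 mm wide; open, the fingers measure 130 mm over their backs; the gripper's body (78 mm by 193 mm) begins 47 mm behind the grasp point.
Start: joints at [1.52, 0.359, 0.012, 0, -1.224, -0.288], TCP at [0.224, 0.637, 0.249] pointing down, gripper open.
Joint ranges: [-3.07, 3.07], [-1.43, 2.12], [-1.02, 1.25], [-3.03, 1.67], [-3.05, -0], [-3.03, 3.03]. Speed limits (rad/s): [2.39, 2.39, 3.01, 3.14, 3.14, 3.14].

### API

Orientations are given as [roll, pitch, yaw] about the fixed x, y, z axes, in that order (R = Rz(yaw) Ry(pitch) Rx(roll)).
In Python, from station import arm, viewer gives the robot as it stands. The module is installed in compiled form; this text tells all that it offers.
- The arm moves only by the tool apply_moves, never from a script. Its argument "commands" is a list that holds one entry, the list of rows, each a list of 5 numbers: the closure, from -1 (fully open) to 1 (shut), then the shift along the world's x, y, z as a fraction of full scale, then the turn about the world's z as a fraction of full scale. In form: [[[fingers, tx, ty, tz, yaw], ...]]. A call has 1 to 12 rows; each row shifts and turns the commanded pose from where the row before left it; what a row does not reach is not made up. Full scale, the value 1, is 20 cm for a shift and pi rad for a turn. A row lasts 1/10 s, in which the tool goes at most 50 mm and 8.59 degrees, less where a joint would pass 70% of its speed; a pose out of reach is approached as far as the arm can. A call with a number of a shift or a turn outside -1 to 1 is refused whole. A call with a gripper value outside its range is refused whole. The fingers move at their own pace and stop on an object; "force" is the grip in N (left out, the last holds). Time passes only in rows, so rows that do not move let the fingers close. It gives the time, the measured TCP pose, the force, the opening and the grip force at its end, in the units of the state.
- arm.get_state(): the state, without advancing time (a new reading comes with each control period).
- viewer.grab_frame(name): name is "scene" or "side" or "wrist"; returns a dict with "image" (384x512x3 uint8, blue, green, red), "mtx" (3x3 intrinsics, pixels), "k1" (the pictures are not rectified: a ray, as slopes to the right and down, at radius r is drawn at 1 + k1 r^2 times it, then the intrinsics apply), "rvec" (rotation vector, rad) and "tvec" (3), from world to camera coordinates, as OpenCV has them. Camera axes: x right, y down, z forward; pixel columns grow to the right and rows downward; lengths in m; the calibration is good to about 2 mm. A picture is of the moment at which its call begins. There is no depth.
- arm.job_done(): hands the job in; it is judged then, once.
The state is a dict: "t": time; "q": joint angles; "qd": joint speeds; "joint_efforts": joint torques, N m; "eef_pos": TCP position; "ee_rot": TCP orientation; "force": force on the tool from outside, world axes, zero at the start; "moment": the same for the moment, N m; "width": finger opening in m; "gripper_force": force on a finger pad.
Only numpy, scipy, OpenCV 4.12 (cv2) and the standard library are available. Lean on these libraries where they do the work, as an engineer would, in place of code of your own. Each camera call takes 0.05 s, during which the arm holds its last target. There are 200 camera calls.

### The job

Close the small purge chamber that holds the dish: set its cover with the two clip arms squarely onto it and press it straight down until both arms have snapped over their ledges and the cover is fully home. Press slowly and feel your way: never load the chamber with more than 35 N, not even in the knock as the cover snaps home. Leave the other things where they stand and let go of the cover at the end.

Things in the scene. Friction and masses are not known exactly. Their poses are not given: they have to be found in the camera images.
- chamber: Purge chamber: grey open square plastic box, 84 x 84 mm outside, 76 x 76 inside, walls 4 mm, top 44 mm above the bench, on an aluminium plate 124 (x) x 100 (y) x 8 mm bolted to the bench (cannot move). In it lies a petri dish, lid 15 mm below the wall top. Thin steel hose ports stick out along +x and -x, up to 60 mm from the centre and 30 mm high. Origin: centre of its underside; z up.
- seat (a point): Centre of the chamber's open top, level with the top of its walls, 44 mm above the bench; axes as the chamber's. The cover's plate comes to rest here; pressed faster than about 10 mm/s it strikes the walls hard as the clips let go.
- ledge (a point): Middle of the underside of the ledge along the outside of the chamber's +y wall, 8 mm below the wall top. The ledge is 50 mm long (x) and sticks out 3.5 mm from the wall, its upper edge sloped. The -y wall has the same.
- cover_mid (a point): Centre of the bar handle of the white cover, which stands at first on the bench on its legs, this point 49 mm up. The bar is 50 mm long (x), 16 wide (y), 12 tall, its underside 20 mm above the plate's top face, on two posts 14 mm wide (y). Plate 88 (x) x 86 (y) x 5 mm; cover 0.1 to 0.2 kg; z up. Fits either way round (half turn): its y axis must lie along the chamber's y.
- cover_under (a point): Centre of the underside of the cover's plate, 31 mm below cover_mid; axes the same. Fully home it coincides with seat: the plate lies on the wall tops (snapped, it can rise 1 mm). Put on loosely, it rests on the clip noses about 9 mm above seat. Four round 10 mm legs near the corners, with 6 mm tapered feet, hang 18 mm below it and enter the chamber's inside corners with 1.2 mm play a side.
- pad_a (a point): Point on the plate's top face towards the +y clip arm, 29 mm from the cover's centre. The top face is clear from 8 to 42 mm from the centre in y, room to press here with closed fingers. The top of the bar handle, 32 mm above this face, can be pressed too; a push far off the centre tips the cover.
- pad_b (a point): The same on the -y side.
- clip_a (a joint): Angle of the rigid clip arm hinged at the cover's +y edge (24 mm wide, reaching 16 mm below the plate's underside, outside 52 mm from the centre): about 0 hanging straight (free or snapped), 0.15 to 0.2 when spread outward by the ledge. Sprung to 0. Each arm needs roughly 3 to 7 N of push to ride over its ledge; the push falls off as it snaps, before the plate meets the wall tops.
- clip_b (a joint): The same for the clip arm at the cover's -y edge.
- beaker: Small clear plastic beaker, 60 mm across, 71 mm tall, a bystander; origin at the centre of its underside.
- reagent: White square-shouldered plastic bottle, 62 x 45 x 109 mm, a bystander; origin at the centre of its underside.
- spare_dish: A second petri dish, 64 mm across, 15 mm tall, lying on the bench by itself, a bystander; origin at the centre of its underside.
- marker: White marker pen lying on the bench, 135 mm long, 15 mm thick, a bystander; origin at the centre of its underside.
- timer: Small white bench timer, 68 mm wide, 62 mm tall, a bystander; origin at the centre of its underside.
There are look-alikes about, which are no part of the job. Leave any brown look-alike of the part that bears cover_mid alone.

How it is judged:
At the end, for the whole second after the job is handed in: The cover is home on the chamber: its underside within 3 mm of the seat sideways and less than 1.8 mm above it, turned square to it within 0.06 rad and level within 0.03 rad, both clip arms back to less than 0.06 rad (snapped under the ledges) (horizontal distance between cover_under and seat below 0.003 m and z of cover_under in the frame of seat below 0.0018 m and angle between the y axis of cover_under and the y axis of seat, either way round below 0.06 rad and angle between the z axis of cover_under and the z axis of seat, either way round below 0.03 rad and value of joint each of clip_a, clip_b below 0.06 rad); the robot touches nothing.
It fails at once if the cover loads the chamber with more than 35 N (contact force between cover and chamber above 35 N).
It fails at once if the gripper or arm loads the chamber itself with more than 35 N (contact force between any of the fingers, the arm and chamber above 35 N).
It fails at once if a bystander is moved by more than 30 mm (distance of any of beaker, reagent, spare_dish, marker, timer from where it was at the start of the episode above 0.03 m).
It also fails if it takes over 48 s, if anything falls off the work surface, if the arm or the gripper's body presses on something with over 40 N, if the wrist force passes 120 N, or if a joint passes its speed limit or range.

## Working session

There is one attempt and no reset: what is moved stays moved. The work goes in short steps, Python scripts to look and compute and a tool call to move; the robot and the scene stay as the last step left them, time stands still between calls to the robot, and variables do not carry over. Pictures are saved under pics/ and viewed, at most 10 in all, crops included, and the job is handed in when it is done.

Besides the shell and the picture viewer there is one more tool, called after "Emit:" as name(argument=value, ...), one argument or row to a line, values as JSON. apply_moves: Moves the arm, as the interface text tells. Shift numbers are shares of 20 cm and turn numbers shares of pi rad, none past 1 either way. Its arguments: {"type":"object","properties":{"commands":{"type":"array","items":{"type":"array","items":{"type":"array","items":{"type":"number"}}}},"force":{"type":"number"}},"required":["commands"]}

```bash
mkdir -p pics; cat > h.py <<'E'
import numpy as np, cv2, pickle
from station import arm, viewer
def grab(n,tag):
    f=viewer.grab_frame(n); cv2.imwrite(f'pics/{tag}.png',f['image']); pickle.dump(f,open(f'pics/{tag}.pkl','wb')); return f
def load(tag): return pickle.load(open(f'pics/{tag}.pkl','rb'))
def ray(f,u,v):
    K=f['mtx']; d=np.array([(u-K[0,2])/K[0,0],(v-K[1,2])/K[1,1]]); s=d.copy()
    for _ in range(30): s=d/(1+f['k1']*(s@s))
    R=cv2.Rodrigues(np.array(f['rvec'],float))[0]; c=-R.T@np.array(f['tvec']).ravel()
    return c,R.T@np.array([s[0],s[1],1])
def atz(f,u,v,z):
    c,d=ray(f,u,v); return c+d*(z-c[2])/d[2]
def proj(f,P):
    R=cv2.Rodrigues(np.array(f['rvec'],float))[0]; p=R@np.array(P)+np.array(f['tvec']).ravel(); s=p[:2]/p[2]
    s=s*(1+f['k1']*(s@s)); return f['mtx'][:2,:2]@s+f['mtx'][:2,2]
E
python3 - <<'E'
from h import *
a=[grab(n,n+'0')['image'] for n in('scene','side','wrist')]
cv2.imwrite('pics/a.png',cv2.resize(a[0],(800,600)))
cv2.imwrite('pics/bc.png',cv2.resize(np.hstack(a[1:]),(800,300)))
print(arm.get_state(),arm.tip_reach)
for n in('scene0','side0','wrist0'):
  f=load(n);print(n,ray(f,256,192))
E
```

```text
{'t': 0.15, 'q': array([ 1.52013716e+00,  3.59213969e-01,  1.13072727e-02, -2.51297373e-04,
       -1.22407844e+00, -2.88113423e-01]), 'qd': array([ 0.00078522, -0.0021502 ,  0.00282098,  0.00100644, -0.00062073,
        0.00092001]), 'joint_efforts': array([-4.46027698e-04, -5.83275819e+01,  2.93292636e+01,  7.00123206e+00,
        8.84480774e-03, -1.09863429e-04]), 'eef_pos': array([0.22422582, 0.63633297, 0.24786043]), 'ee_rot': array([ 3.14038571e+00, -1.11291957e-04, -3.38858060e-01]), 'force': array([-0.11925268, -0.28321782,  0.26076824]), 'moment': array([0.04868694, 0.06856762, 0.01294849]), 'gripper_force': 0.0, 'width': 0.08795865166879303} 0.022
scene0 (array([-0.11988236, -0.36888379,  0.84489418]), array([ 0.59807304,  0.32247934, -0.73375454]))
side0 (array([-0.18030331, -1.06445044,  0.72126337]), array([ 0.46940991,  0.74435706, -0.47525997]))
wrist0 (array([0.29819859, 0.61164182, 0.38370974]), array([-0.28393102,  0.09145602, -0.95455398]))
```

View pics/a.png

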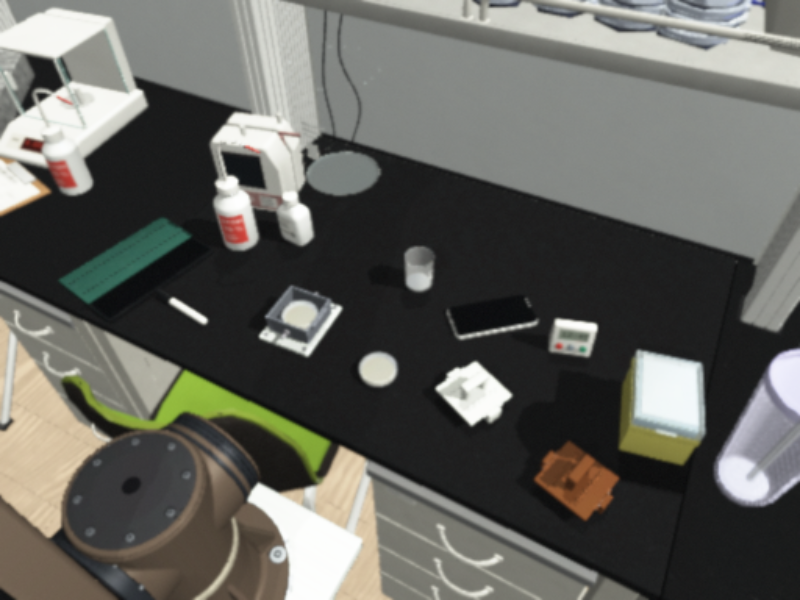

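View pics/bc.png

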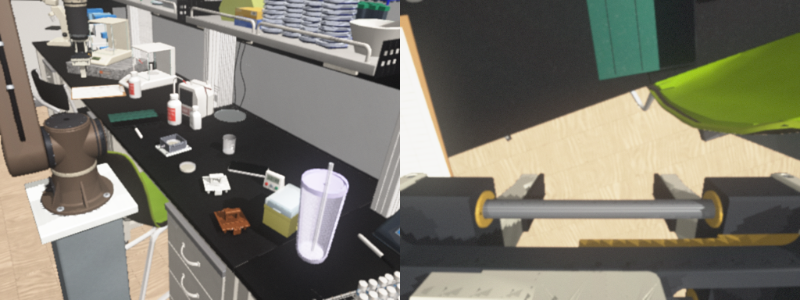

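The scene shows the white cover at about (472,392), the chamber at about (300,315), the beaker at (419,268) and the spare dish at (378,370). The brown look-alike is at (577,480). Next I'll enlarge the cover and chamber.

```bash
python3 - <<'E'
from h import *
f=load('scene0'); im=f['image']
A=im[180:230,160:225]; B=im[225:275,270:335]
cv2.imwrite('pics/crop1.png',np.hstack([cv2.resize(x,(400,308),interpolation=cv2.INTER_CUBIC) for x in(A,B)]))
s=.64
for n,u,v,z in(('cover',472,385,.049),('chamber',305,303,.044),('brown',577,470,.04),('beaker',419,287,0),('dish',378,370,.01),('timer',573,350,0),('reag',297,237,0),('marker',187,310,0)):
  print(n,atz(f,u*s,v*s,z).round(3))
E
```

```text
cover [ 0.42  -0.205  0.049]
chamber [0.448 0.13  0.044]
brown [ 0.362 -0.392  0.04 ]
beaker [ 0.616 -0.014 -0.   ]
dish [ 0.401 -0.044  0.01 ]
timer [ 0.603 -0.321  0.   ]
reag [0.628 0.278 0.   ]
marker [0.362 0.343 0.   ]
```

View pics/crop1.png

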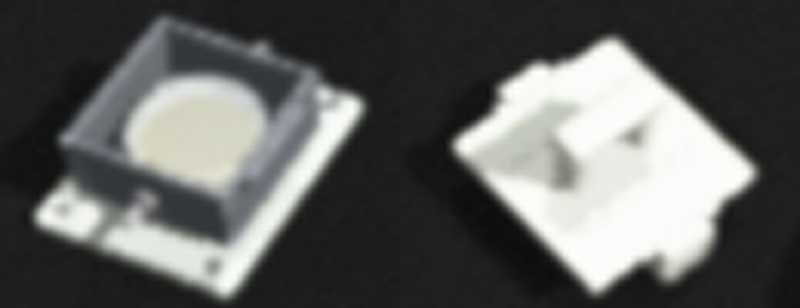

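```bash
python3 - <<'E'
from h import *
f=load('scene0'); k=6.155
def pts(L,ox,oy,z): return np.array([atz(f,ox+(u+.5)/k-.5,oy+(v+.5)/k-.5,z)[:2] for u,v in L])
for n,P in(('cover',pts([(52,148),(212,38),(357,172),(200,292)],270,225,.023)),('chamber',pts([(62,140),(160,18),(318,75),(226,200)],160,180,.044)),('bar ends',pts([(165,145),(255,90)],270,225,.055))):
  print(n,P.round(4).tolist(),P.mean(0).round(4))
  for i in range(len(P)):
    d=P[(i+1)%len(P)]-P[i]; print(np.hypot(*d).round(4),np.degrees(np.arctan2(d[1],d[0])).round(1))
E
```

```text
cover [[0.4035, -0.1484], [0.4859, -0.1842], [0.4507, -0.2629], [0.3695, -0.2288]] [ 0.4274 -0.2061]
0.0899 -23.5
0.0862 -114.1
0.088 157.2
0.0873 67.1
chamber [[0.3894, 0.1747], [0.4721, 0.1797], [0.4756, 0.0948], [0.3942, 0.0905]] [0.4328 0.1349]
0.0829 3.5
0.085 -87.7
0.0815 -176.9
0.0844 93.3
bar ends [[0.4051, -0.1957], [0.4463, -0.2169]] [ 0.4257 -0.2063]
0.0463 -27.2
0.0463 152.8
```

Emit:
apply_moves(
  commands=[
    [[0,0.1,-0.2,0,0],[0,0.1,-0.2,0,0],[0,0.1,-0.2,0,0],[0,0.1,-0.2,0,0],[0,0.1,-0.2,0,0.02],[0,0.1,-0.2,0,0.02],[0,0.1,-0.2,0,0.02],[0,0.1,-0.2,0,0.02],[0,0.1,-0.2,0,0.02],[0,0.1,-0.2,0,0.02],[0,0.1,-0.2,0,0],[0,0.1,-0.2,0,0]],
  ],
  force=40,
)

```text
t: 1.35
eef_pos: [0.4647, 0.1548, 0.2487]
ee_rot: [-3.141, -0.0, 0.039]
force: [0.9, 0.0, 0.5]
width: 0.0437
gripper_force: 0.0
```

Emit:
apply_moves(
  commands=[
    [[0,0.05,-0.1,0,0],[0,0,0,0,0],[0,0,0,0,0],[0,0,0,0,0]],
  ],
)

```text
t: 1.75
eef_pos: [0.4741, 0.137, 0.2485]
ee_rot: [-3.142, 0.0, 0.039]
force: [0.1, 0.0, -0.2]
width: 0.0439
gripper_force: 0.0
```

```bash
python3 - <<'E'
from h import *
f=grab('wrist','w1'); cv2.imwrite('pics/w1b.png',cv2.resize(f['image'],(800,600),interpolation=cv2.INTER_CUBIC))
s=arm.get_state();print(s['t'],s['q'],s['eef_pos'],s['ee_rot'],s['width'],s['force'])
print([ (proj(f,[.4328,.1349,.044])*1.5625).round(0)])
E
```

```text
1.8 [ 6.80873409e-01  5.66906036e-02 -3.77051246e-01 -1.20250992e-04
 -1.13701727e+00  9.29036606e-01] [0.47406795 0.13725627 0.24853486] [-3.14148298e+00  3.55175208e-05  3.90631496e-02] 0.04387290417995369 [ 0.04988605 -0.18103283  0.12699068]
[array([399., 315.])]
```

View pics/w1b.png

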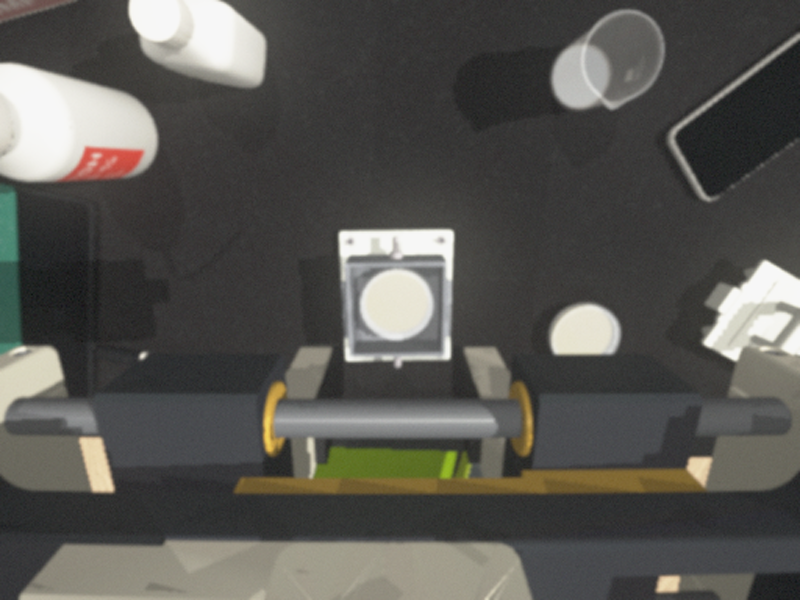

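The chamber is seen from above, centred at about (397,308), with its ports at (398,250) and (398,362) along world x. I'll enlarge it.

```bash
python3 - <<'E'
from h import *
f=load('w1')
cv2.imwrite('pics/w1c.png',cv2.resize(f['image'][142:236,208:300],(736,592)[:0] or (552,564),interpolation=cv2.INTER_CUBIC))
E
```

```text
(no output)
```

View pics/w1c.png

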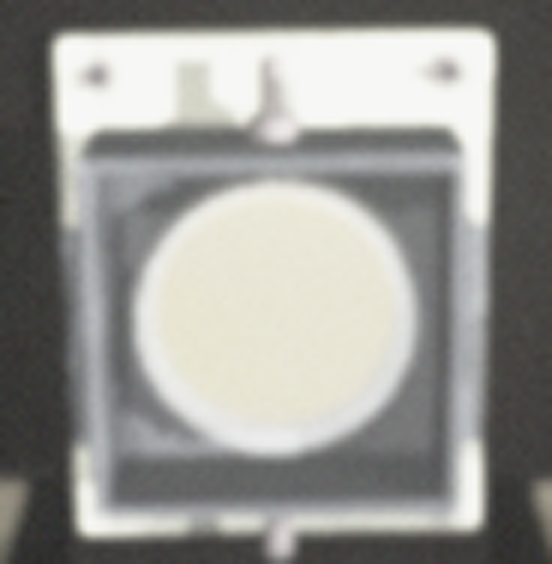

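```bash
python3 - <<'E'
from h import *
f=load('w1'); k=6
def pts(L,ox,oy,z): return np.array([atz(f,ox+(u+.5)/k-.5,oy+(v+.5)/k-.5,z)[:2] for u,v in L])
for n,P in(('rim',pts([(82,154),(462,154),(463,512),(98,514)],208,142,.044)),('base',pts([(52,33),(497,33),(483,530),(76,533)],208,142,.008))):
  print(n,P.round(4).tolist(),P.mean(0).round(4))
  for i in range(len(P)):
    d=P[(i+1)%len(P)]-P[i]; print(np.hypot(*d).round(4),np.degrees(np.arctan2(d[1],d[0])).round(1))
E
```

```text
rim [[0.4772, 0.1799], [0.4802, 0.0999], [0.3983, 0.0939], [0.3946, 0.176]] [0.4376 0.1374]
0.08 -87.8
0.0822 -175.8
0.0821 92.5
0.0826 2.7
base [[0.4971, 0.1909], [0.501, 0.0895], [0.3772, 0.0836], [0.3725, 0.1851]] [0.437  0.1373]
0.1015 -87.8
0.1239 -177.2
0.1016 92.7
0.1247 2.7
```

Emit:
apply_moves(
  commands=[
    [[0,-0.008,-0.2,0,-0.0157],[0,-0.008,-0.2,0,-0.0157],[0,-0.008,-0.2,0,-0.0157],[0,-0.008,-0.2,0,-0.0157],[0,-0.008,-0.2,0,-0.0157],[0,-0.008,-0.2,0,-0.0157],[0,-0.008,-0.2,0,-0.0157],[0,-0.008,-0.2,0,-0.0157],[0,-0.008,-0.18,0,-0.0157],[0,0,0,0,0],[0,0,0,0,0],[0,0,0,0,0]],
  ],
)

```text
t: 3.0
eef_pos: [0.4601, -0.2184, 0.2485]
ee_rot: [-3.141, 0.0, -0.404]
force: [-0.0, 0.4, 0.9]
width: 0.0434
gripper_force: 0.0
```

```bash
python3 - <<'E'
from h import *
f=grab('wrist','w2')
s=arm.get_state();print(s['t'],s['eef_pos'],s['ee_rot'])
u,v=proj(f,[.4274,-.206,.023]); print(u,v)
x,y=int(u)-60,int(v)-50; print(x,y)
cv2.imwrite('pics/w2c.png',cv2.resize(f['image'][y:y+100,x:x+120],(720,600),interpolation=cv2.INTER_CUBIC))
E
```

```text
3.05 [ 0.46020571 -0.21827856  0.24862925] [-3.14144306e+00 -1.18268238e-04 -4.03716784e-01]
256.09900616818567 191.92249623492825
196 141
```

View pics/w2c.png

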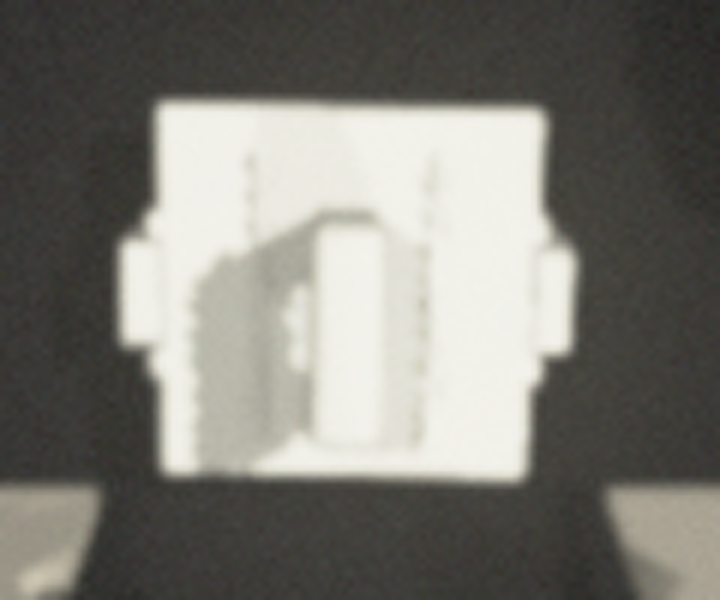

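The cover plate fills the crop from (155,101) to (530,480). The bar runs from (316,225) to (383,447), aligned to the tool within about a degree.

```bash
python3 - <<'E'
from h import *
f=load('w2'); k=6
def pts(L,ox,oy,z): return np.array([atz(f,ox+(u+.5)/k-.5,oy+(v+.5)/k-.5,z)[:2] for u,v in L])
for n,P in(('plate',pts([(155,101),(547,107),(530,480),(162,474)],196,141,.023)),('bar',pts([(316,225),(383,225),(383,447),(313,447)],196,141,.055))):
  print(n,P.mean(0).round(4))
  for i in range(len(P)):
    d=P[(i+1)%len(P)]-P[i]; print(np.hypot(*d).round(4),np.degrees(np.arctan2(d[1],d[0])).round(1))
E
```

```text
plate [ 0.4312 -0.204 ]
0.0868 -114.0
0.0894 156.2
0.0872 65.8
0.0892 -24.1
bar [ 0.4317 -0.2043]
0.0138 -113.2
0.0492 157.2
0.015 66.8
0.0492 -24.3
```

Emit:
apply_moves(
  commands=[
    [[0,-0.144,0.071,0,-0.005],[0,0,0,-0.2,0],[0,0,0,-0.2,0],[0,0,0,-0.2,0],[0,0,0,-0.2,0],[0,0,0,-0.1,0],[0,0,0,-0.08,0],[0,0,0,0,0],[0,0,0,0,0],[0,0,0,0,0]],
  ],
)

```text
t: 4.05
eef_pos: [0.4321, -0.2048, 0.0537]
ee_rot: [-3.141, -0.002, -0.42]
force: [-0.3, 0.2, 0.5]
width: 0.0436
gripper_force: 0.0
```

Emit:
apply_moves(
  commands=[
    [[1,0,0,0,0],[1,0,0,0,0],[1,0,0,0,0],[1,0,0,0,0],[1,0,0,0,0],[1,0,0,0,0]],
  ],
)

```text
t: 4.65
eef_pos: [0.4313, -0.2053, 0.0528]
ee_rot: [3.142, -0.0, -0.421]
force: [-0.7, 0.8, 3.5]
width: 0.0157
gripper_force: 40.0
```

Emit:
apply_moves(
  commands=[
    [[1,0,0,0.05,0],[1,0,0,0.15,0],[1,0,0,0.2,0],[1,0,0,0.15,0],[1,0,0,0.05,0],[1,0,0,0,0]],
  ],
)

```text
t: 5.25
eef_pos: [0.4318, -0.2052, 0.1742]
ee_rot: [-3.14, -0.003, -0.421]
force: [0.1, -0.1, -0.9]
width: 0.0158
gripper_force: 40.0
```

Emit:
apply_moves(
  commands=[
    [[1,0.003,0.08,0,0.015],[1,0.003,0.16,0,0.015],[1,0.003,0.2,0,0.015],[1,0.003,0.2,0,0.015],[1,0.003,0.2,0,0.015],[1,0.003,0.2,0,0.015],[1,0.003,0.2,0,0.015],[1,0.003,0.2,0,0.015],[1,0.003,0.16,0,0.015],[1,0.001,0.1,0,0.013],[1,0,0.007,0,0],[1,0,0,0,0]],
  ],
)

```text
t: 6.45
eef_pos: [0.4358, 0.1359, 0.1711]
ee_rot: [3.14, 0.003, 0.044]
force: [0.8, 0.2, -1.3]
width: 0.0155
gripper_force: 40.0
```

Emit:
apply_moves(
  commands=[
    [[1,0,0,0,0],[1,0,0,0,0],[1,0,0,0,0],[1,0,0,0,0]],
  ],
)

```text
t: 6.85
eef_pos: [0.4368, 0.1357, 0.1726]
ee_rot: [-3.141, -0.0, 0.043]
force: [-0.3, -0.9, -0.8]
width: 0.0156
gripper_force: 40.0
```

```bash
python3 - <<'E'
from h import *
f=grab('wrist','w3');g=grab('scene','s3');h=grab('side','d3')
s=arm.get_state();print(s['t'],s['eef_pos'],s['ee_rot'],s['width'],s['force'],s['moment'])
P=[.437,.137,.1]
def cr(f,P,w,hh):
  u,v=proj(f,P).astype(int); print(u-w,v-hh); return f['image'][max(v-hh,0):v+hh,u-w:u+w]
cv2.imwrite('pics/c3.png',np.hstack([cv2.resize(cr(f,P,100,100),(400,400),interpolation=2),cv2.resize(cr(g,P,50,50),(400,400),interpolation=2)]))
E
```

```text
7.0 [0.43679658 0.13598998 0.17265279] [-3.14143945e+00 -1.85457075e-04  4.31210145e-02] 0.0157982229037124 [-0.04992757  0.20243229 -2.31645842] [-0.02963753  0.02056894  0.05802395]
153 107
138 131
```

View pics/c3.png

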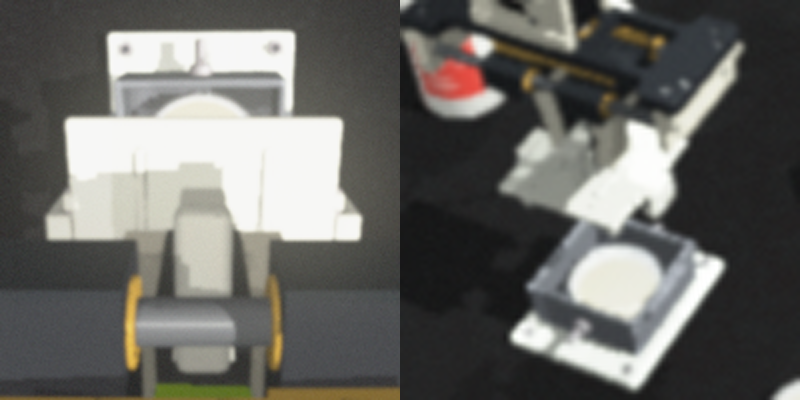

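The cover hangs level in the grip over the chamber. I'll refine the edges of both in the same wrist image at sub-pixel level.

```bash
python3 - <<'E'
from h import *
f=load('w3'); g=cv2.GaussianBlur(cv2.cvtColor(f['image'],cv2.COLOR_BGR2GRAY).astype(float),(0,0),.8)
def edge(p):  # strongest gradient, subpixel
    d=np.abs(np.diff(p)); i=d.argmax(); i=min(max(i,1),len(d)-2)
    a,b,c=d[i-1:i+2]; return i+.5+.5*(a-c)/(a-2*b+c)
def row(v,u0,u1): return u0+edge(g[v,u0:u1]),v
def col(u,v0,v1): return u,v0+edge(g[v0:v1,u])
def W(L,z): return np.array([atz(f,u,v,z)[:2] for u,v in L])
zp=.1428
L=W([row(v,178,196) for v in range(172,198,2)],zp); R=W([row(v,312,332) for v in range(172,198,2)],zp)
F=W([col(u,160,172) for u in list(range(192,204,2))+list(range(303,318,2))],zp)
L0=W([row(v,200,212) for v in range(126,139)],.008); R0=W([row(v,294,306) for v in range(126,139)],.008)
F0=W([col(u,118,128) for u in range(212,296,4)],.008)
for n,q in(('L',L),('R',R),('F',F),('L0',L0),('R0',R0),('F0',F0)):
  m=q.mean(0); d=np.linalg.svd(q-m)[2][0]; print(n,m.round(4),np.degrees(np.arctan2(d[1],d[0])).round(1)%180, (np.linalg.svd(q-m)[1][1]/len(q)**.5*1e3).round(2))
  exec(f'm{n}=m')
y=.0445;ex=np.array([np.cos(y),np.sin(y)]);ey=np.array([-ex[1],ex[0]])
print('cover  x',mF@ex-.044,'y',(mL+mR)@ey/2,'w',(mL-mR)@ey)
print('chamber x',mF0@ex-.062,'y',(mL0+mR0)@ey/2,'w',(mL0-mR0)@ey)
E
```

```text
L [0.4667 0.1809] 2.5999999999999943 0.04
R [0.4703 0.0951] 2.3000000000000114 0.04
F [0.4808 0.1342] 92.4 0.01
L0 [0.4866 0.1904] 2.3000000000000114 0.02
R0 [0.4909 0.0897] 2.3000000000000114 0.07
F0 [0.499  0.1418] 92.9 0.08
cover  x 0.442318387188608 y 0.11704731405233759 w 0.08584976247606582
chamber x 0.44278501461631975 y 0.11819387361608008 w 0.10077305065178928
```

Emit:
apply_moves(
  commands=[
    [[1,0.002,0.006,-0.05,0],[1,0,0,-0.1,0],[1,0,0,-0.1,0],[1,0,0,-0.05,0],[1,0,0,-0.03,0],[1,0,0,-0.02,0],[1,0,0,0,0],[1,0,0,0,0],[1,0,0,0,0],[1,0,0,0,0]],
  ],
)

```text
t: 8.0
eef_pos: [0.4374, 0.1376, 0.103]
ee_rot: [-3.141, -0.001, 0.044]
force: [-0.3, -0.1, -0.8]
width: 0.0159
gripper_force: 40.0
```

```bash
python3 - <<'E'
from h import *
f=grab('wrist','w4');g=grab('side','d4');h=grab('scene','s4')
s=arm.get_state();print(s['t'],s['eef_pos'],s['ee_rot'],s['force'],s['moment'])
def cr(f,P,w,hh):
  u,v=proj(f,P).astype(int); print(u-w,v-hh); return f['image'][max(v-hh,0):v+hh,u-w:u+w]
cv2.imwrite('pics/c4.png',np.hstack([cv2.resize(cr(f,[.45,.137,.05],80,80),(400,400),interpolation=2),cv2.resize(cr(h,[.437,.137,.05],40,40),(400,400),interpolation=2)]))
E
```

```text
8.15 [0.43724185 0.13748913 0.10280506] [-3.14125226e+00 -4.27093110e-04  4.35577446e-02] [-0.28184183  0.84877507 -0.88594624] [-0.03130141  0.01646382  0.01392038]
177 120
150 154
```

View pics/c4.png

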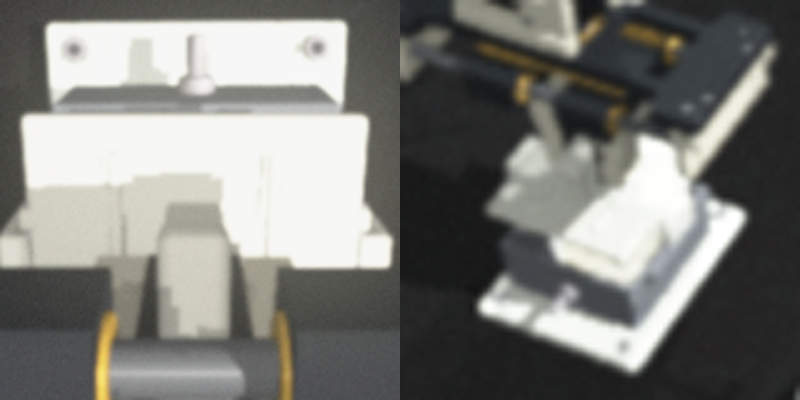

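The cover sits centred just above the walls. I'll run the same edge check from this height.

```bash
cat > m.py <<'E'
from h import *
def meas(tag,zp,rv,F_,b):
    f=load(tag); g=cv2.GaussianBlur(cv2.cvtColor(f['image'],cv2.COLOR_BGR2GRAY).astype(float),(0,0),.8)
    def edge(p):
        d=np.abs(np.diff(p)); i=min(max(d.argmax(),1),len(d)-2)
        a,b,c=d[i-1:i+2]; return i+.5+.5*(a-c)/(a-2*b+c)
    W=lambda L,z: np.array([atz(f,u,v,z)[:2] for u,v in L])
    row=lambda c,vs,z: W([(c-7+edge(g[v,c-7:c+8]),v) for v in vs],z)
    col=lambda c,us,z: W([(u,c-6+edge(g[c-6:c+7,u])) for u in us],z)
    S=dict(L=row(rv[0],rv[2],zp),R=row(rv[1],rv[2],zp),F=col(F_[0],F_[1],zp),L0=row(b[0],b[2],.008),R0=row(b[1],b[2],.008),F0=col(b[3],b[4],.008))
    m={}
    for n,q in S.items():
        m[n]=np.median(q,0); q=q-q.mean(0); s,d=np.linalg.svd(q)[1:]; print(n,np.degrees(np.arctan2(d[0][1],d[0][0])).round(1)%180,(s[1]/len(q)**.5*1e3).round(2),end='; ')
    y=.0435;ex=np.array([np.cos(y),np.sin(y)]);ey=np.array([-ex[1],ex[0]])
    c=np.array([m['F']@ex-.044,(m['L']+m['R'])@ey/2]);h=np.array([m['F0']@ex-.062,(m['L0']+m['R0'])@ey/2])
    print('\nwidths',(m['L']-m['R'])@ey,(m['L0']-m['R0'])@ey,'need (chamber axes) mm',(h-c)*1e3)
E
python3 - <<'E'
from m import *
meas('w4',.1028-.0038-.026,(186,324,range(172,200,2)),(166,list(range(192,238,3))+list(range(275,318,3))),(196,316,range(134,152,2),129,range(202,312,4)))
E
```

```text
L 2.4000000000000057 0.04; R 2.5 0.04; F 94.0 1.07; L0 2.9000000000000057 0.04; R0 3.4000000000000057 0.07; F0 92.9 0.04; 
widths 0.08598433813759493 0.10014453284049174 need (chamber axes) mm [-0.12137668 -0.67565026]
```

Emit:
apply_moves(
  commands=[
    [[1,0,-0.0025,0,0.0014],[1,0,0,-0.004,0],[1,0,0,-0.004,0],[1,0,0,-0.004,0],[1,0,0,-0.004,0],[1,0,0,-0.004,0],[1,0,0,-0.004,0],[1,0,0,-0.004,0],[1,0,0,-0.004,0],[1,0,0,-0.004,0],[1,0,0,-0.004,0],[1,0,0,-0.004,0]],
  ],
)

```text
t: 9.35
eef_pos: [0.4371, 0.1369, 0.0937]
ee_rot: [3.142, -0.0, 0.048]
force: [-0.7, 0.6, -0.6]
width: 0.0154
gripper_force: 40.0
```

Emit:
apply_moves(
  commands=[
    [[1,0,0,-0.004,0],[1,0,0,-0.004,0],[1,0,0,-0.003,0],[1,0,0,0,0]],
  ],
)

```text
t: 9.75
eef_pos: [0.4371, 0.1369, 0.0915]
ee_rot: [3.142, 0.0, 0.048]
force: [-0.6, -0.2, -0.3]
width: 0.0156
gripper_force: 40.0
```

Emit:
apply_moves(
  commands=[
    [[1,0,0,-0.0025,0],[1,0,0,-0.0025,0],[1,0,0,-0.0025,0],[1,0,0,-0.0025,0],[1,0,0,-0.0025,0],[1,0,0,-0.0025,0],[1,0,0,-0.0025,0],[1,0,0,-0.0025,0]],
  ],
)

```text
t: 10.55
eef_pos: [0.4373, 0.1369, 0.0877]
ee_rot: [3.142, -0.0, 0.048]
force: [-0.3, -1.2, 2.8]
width: 0.0154
gripper_force: 40.0
```

Emit:
apply_moves(
  commands=[
    [[1,0,0,-0.0025,0],[1,0,0,-0.0025,0]],
  ],
)

```text
t: 10.75
eef_pos: [0.4375, 0.1371, 0.0869]
ee_rot: [-3.141, -0.001, 0.048]
force: [-0.9, 0.3, 4.6]
width: 0.0156
gripper_force: 40.0
```

Emit:
apply_moves(
  commands=[
    [[1,0,0,-0.0025,0],[1,0,0,-0.0025,0]],
  ],
)

```text
t: 10.95
eef_pos: [0.4377, 0.1372, 0.086]
ee_rot: [-3.141, -0.001, 0.048]
force: [-0.9, -1.1, 6.7]
width: 0.0154
gripper_force: 40.0
```

Emit:
apply_moves(
  commands=[
    [[1,0,0,-0.002,0],[1,0,0,-0.002,0],[1,0,0,-0.002,0],[1,0,0,-0.002,0]],
  ],
)

```text
t: 11.35
eef_pos: [0.4378, 0.1374, 0.0845]
ee_rot: [-3.141, -0.002, 0.048]
force: [-0.5, 0.7, 5.9]
width: 0.0158
gripper_force: 40.0
```

Emit:
apply_moves(
  commands=[
    [[1,0,0,-0.002,0],[1,0,0,-0.002,0],[1,0,0,-0.002,0]],
  ],
)

```text
t: 11.65
eef_pos: [0.4373, 0.137, 0.0827]
ee_rot: [-3.141, -0.0, 0.048]
force: [0.6, -0.5, 1.3]
width: 0.0156
gripper_force: 40.0
```

Emit:
apply_moves(
  commands=[
    [[1,0,0,-0.002,0],[1,0,0,-0.002,0],[1,0,0,-0.002,0]],
  ],
)

```text
t: 11.95
eef_pos: [0.437, 0.1368, 0.0814]
ee_rot: [3.141, 0.0, 0.048]
force: [0.2, 0.3, 2.1]
width: 0.0156
gripper_force: 40.0
```

Emit:
apply_moves(
  commands=[
    [[1,0,0,-0.002,0],[1,0,0,-0.002,0],[1,0,0,-0.002,0]],
  ],
)

```text
t: 12.25
eef_pos: [0.437, 0.1368, 0.0803]
ee_rot: [3.141, 0.0, 0.048]
force: [-0.4, 0.4, 2.0]
width: 0.0156
gripper_force: 40.0
```

Emit:
apply_moves(
  commands=[
    [[1,0,0,-0.002,0],[1,0,0,-0.002,0]],
  ],
)

```text
t: 12.45
eef_pos: [0.4368, 0.1366, 0.0792]
ee_rot: [3.141, 0.001, 0.048]
force: [-0.3, -0.0, -1.6]
width: 0.0157
gripper_force: 40.0
```

Emit:
apply_moves(
  commands=[
    [[1,0,0,-0.0015,0],[1,0,0,0,0]],
  ],
)

```text
t: 12.65
eef_pos: [0.4371, 0.137, 0.0791]
ee_rot: [-3.142, 0.0, 0.048]
force: [0.6, -0.4, -1.4]
width: 0.0155
gripper_force: 40.0
```

Emit:
apply_moves(
  commands=[
    [[1,0,0,-0.0015,0],[1,0,0,-0.0015,0],[1,0,0,0,0]],
  ],
)

```text
t: 12.95
eef_pos: [0.4372, 0.137, 0.0788]
ee_rot: [-3.141, -0.0, 0.048]
force: [-0.2, 0.2, 1.3]
width: 0.0154
gripper_force: 40.0
```

Emit:
apply_moves(
  commands=[
    [[1,0,0,-0.0015,0],[1,0,0,-0.0015,0],[1,0,0,0,0]],
  ],
)

```text
t: 13.25
eef_pos: [0.4375, 0.137, 0.0788]
ee_rot: [-3.141, -0.001, 0.048]
force: [-2.9, -0.6, 8.6]
width: 0.0157
gripper_force: 40.0
```

Emit:
apply_moves(
  commands=[
    [[1,0,0,-0.001,0],[1,0,0,0,0],[1,0,0,0.003,0],[0,0,0,0,0],[0,0,0,0,0],[0,0,0,0,0],[0,0,0,0,0]],
  ],
)

```text
t: 13.95
eef_pos: [0.4371, 0.1369, 0.0783]
ee_rot: [3.141, 0.0, 0.048]
force: [-0.3, -0.6, 0.2]
width: 0.0409
gripper_force: 0.0
```

Emit:
apply_moves(
  commands=[
    [[0,0,0,0.05,0],[0,0,0,0.1,0],[0,0,0,0.2,0],[0,0.02,0,0.2,0],[0,0.1,0,0.2,0],[0,0.1,0,0.1,0],[0,0,0,0,0],[0,0,0,0,0],[0,0,0,0,0]],
  ],
)

```text
t: 14.85
eef_pos: [0.4801, 0.1364, 0.2476]
ee_rot: [3.141, 0.002, 0.048]
force: [-0.9, -0.9, -0.9]
width: 0.044
gripper_force: 0.0
```

```bash
python3 - <<'E'
from h import *
f=grab('wrist','w5');h=grab('scene','s5');d=grab('side','d5')
s=arm.get_state();print(s['t'],s['eef_pos'],s['width'],s['force'])
def cr(f,P,w):
  u,v=proj(f,P).astype(int); print(u-w,v-w); return cv2.resize(f['image'][max(v-w,0):v+w,u-w:u+w],(400,400),interpolation=2)
P=[.437,.137,.04]
cv2.imwrite('pics/c5.png',np.hstack([cr(f,P,60),cr(h,P,35)]))
E
```

```text
15.0 [0.48038566 0.13666783 0.24772763] 0.0438033948840085 [ 0.30572926  0.25566212 -0.50738606]
192 141
156 161
```

View pics/c5.png

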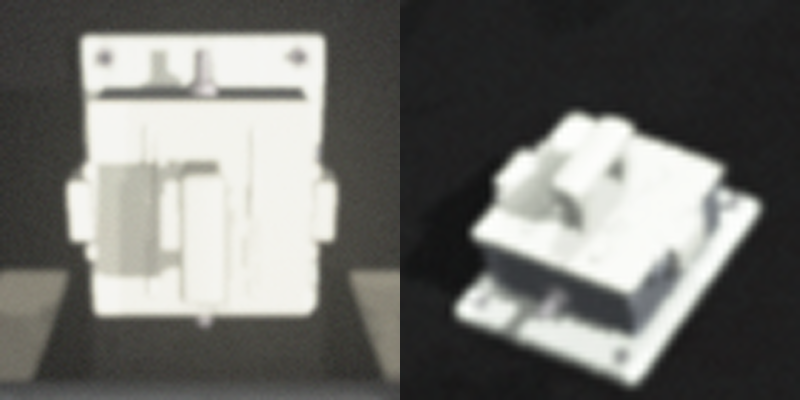

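The cover sits square and level on the chamber. The clip arms span about 102 mm, so they are not spread, and the gripper is clear.

```bash
python3 -c "
from station import arm
print(arm.job_done())"
```

```text
the job is handed in; nothing more can be done
None
```

The cover is home on the chamber with both clips snapped (judged from the force drop during the press and a final look). The wrist force read at most about 9 N between press steps, the cover was let go, no bystander was touched, and the job was handed in at about 15 s; no verdict came back.

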